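# Make up the load on the spring scale

## Task

The red slug on the spring scale is a reject: put it in the red tray, leave the brass slug on the pan, and bring slugs from the rack under the shelf (adding or taking off as needed) until the pan hangs still with the red pointer inside the green band. Every good slug must end up standing upright; lower them gently so that the pan never strikes its bottom stop, do not shift the green band, and leave the wire spool, wrench and jar where they are.

Things in the scene. Friction and masses are not known exactly. Their poses are not given: they have to be found in the camera images.
- scale: spring scale: grey base 170 x 150 x 30 mm under the pan; origin under the centre of the base, x away from the robot at yaw 0. Its white column (12 x 44 mm, 155 mm high) stands 132 mm to +y of the origin, beside the pan. With nothing on it the pan's top is 135 mm above the table
- pan_top (a point): centre of the top face of the scale's flat aluminium pan, 190 (x) x 180 (y) x 6 mm, no rim; axes as the scale's. The pan sinks on a spring under load and rises when unloaded
- pan (a joint): how far the pan has sunk from empty, m (0 empty; it strikes its bottom stop at 0.095). One short slug sinks it about 14 mm, a tall one about 28 mm, but slugs of one size differ by several per cent
- pointer (a point): middle of the red pointer (3 mm thick fork, one prong on each side of the column), which moves with the pan; 3 mm below the pan's top face
- band (a point): centre of the green band, a clip 20 mm high round the white column, standing at the height to be reached; it is to be left where it is
- reject: red painted slug standing on the pan: upright cylinder 34 mm across, 56 mm high, about 0.32 kg; origin at the centre of its underside, z up
- keeper: brass slug on the pan at the start: upright cylinder 34 mm across, 30 mm high, about 0.16 kg; origin at the centre of its underside, z up
- tall: steel slug on the rack: upright cylinder 34 mm across, 56 mm high, about 0.32 kg; origin at the centre of its underside, z up
- short_a: brass slug on the rack: upright cylinder 34 mm across, 30 mm high, about 0.16 kg; origin at the centre of its underside, z up
- short_b: brass slug on the rack, like short_a
- rack: parts rack and riser shelf, one fixed piece. Origin on the table under the middle slug place; its x points in under the shelf. Three round stands (30 mm across, tops 30 mm above the table) at y = -75, 0 and +75 mm carry the slugs, on a 6 mm plate 70 x 230 mm. Equipment stands on the shelf up to 270 mm high
- channel (a point): middle of the lower front edge of the grey socket channel along the shelf's front, 14 mm past the slug line and 98 mm up; axes as the rack's. The channel is 420 mm long (y), 72 mm high and hangs just behind and above the slugs: a tool pointing straight down hits it, so come in from the rack's -x side with the fingers tilted, pointing down and towards +x
- tray: red open tray for rejects, 150 x 140 mm outside, walls 5 mm thick and 35 mm high, floor 5 mm; origin under its centre
- spool: blue wire spool, 64 mm across, 46 mm high, not part of the job; origin at its underside
- wrench: steel wrench lying flat, 150 mm long, not part of the job; origin at its underside
- jar: small white jar, 52 mm across, 65 mm high, not part of the job; origin at its underside
Mind the look-alikes: they are no part of the job. Several things have the shape of the reject; the one meant has the colours described above.

How it is judged:
By the outcome, as a careful person would: the job done as asked, in the order asked, and still so for the second after the job is handed in, with the robot touching nothing.
It also fails if it takes over 72 s, if anything falls off the work surface, if the arm or the gripper's body presses on something with over 40 N, if the wrist force passes 120 N, or if a joint passes its speed limit or range.

## Robot

A 6-joint arm with a two-finger parallel gripper is mounted at the origin on the work surface. World frame = base frame: x ahead of the robot, y to its left, z up, the work surface at z = 0. Lengths are in mm, angles in degrees, forces in N, time in s.
With the tool pointing down it reaches from about 375 to 925 mm from the base axis. Payload 5.7 kg.
Tool frame: the origin (TCP) lies between the finger pads, 19 mm behind the fingertips; this is the grasp point; z points along the fingers, y is the line along which they close (so a half turn about z gives the same grasp; the last joint's range is limited). The gripper opens to 88 mm and grips with 3 to 60 N. Pads are 20 mm wide; open, the fingers measure 115 mm over their backs; the gripper's body (75 mm by 178 mm) begins 61 mm behind the grasp point.
Start: joints at [-75.923, 20.558, 86.54, -0, 72.909, -6.595], TCP at [211.797, -561.343, 241.323] pointing down, gripper open.
Joint ranges: [-170.27, 170.27], [-57.76, 135], [12.27, 136.19], [-55.21, 235.2], [11.17, 155.16], [-170.74, 170.74]. Speed limits (degrees/s): [136.94, 136.94, 180, 180, 180, 180].

## Interface

Orientations are given as a 3x3 rotation matrix whose columns are the frame's x, y, z axes.
In Python, from plant import arm, vision gives the robot as it stands.
- The arm moves only by the shell command python3 -m creep 'ROWS' [OPENING] [FORCE]. ROWS is JSON, a list of rows, each an object of numbers: "dx", "dy", "dz": the shift along the tool's x, y, z in units of 8 cm (1.0 is 8 cm); "rx", "ry", "rz": the turn, a rotation vector about the tool's x, y, z in units of 360 degrees (1.0 is 360 degrees). A call has 1 to 12 rows; each row is the pose to reach, as a shift and turn from the pose commanded when the call began, along the tool's axes at that moment, turning the shorter way round; what a row does not reach only later rows make up. A row lasts 1/8 s, in which the tool goes at most 62.5 mm and 10.7 degrees, less where a joint would pass 70% of its speed; a pose out of reach is approached as far as the arm can. A call with a number of a shift or a turn outside -1 to 1 is refused whole. A call with a gripper value outside its range is refused whole. OPENING is the opening, from 0 (shut) to 1 (fully open), set as the call begins (- or left out, the last holds). The fingers move at their own pace and stop on an object; FORCE is the grip in N (left out, the last holds). Time passes only in rows, so rows that repeat a pose let the fingers close. It gives the time, the measured TCP pose, the force, the opening and the grip force at its end, in the units of the state.
- arm.state(): the state, without advancing time (a new reading comes with each control period).
- vision.get_image(name): name is "scene" or "top" or "wrist"; returns (picture, depth): 400x640x3 uint8, red, green, blue; 400x640 float32, mm along the optical axis (not along the pixel's ray), 0 where there is no reading.
- vision.get_calibration(name): a dict with "K" (3x3 intrinsics, pixels), "camera_from_world" (4x4, takes a point from world to camera coordinates); the wrist camera has in their place "hand_eye" (4x4, takes a point from camera to tool coordinates, whose origin is the TCP and whose axes are the flange's). Camera axes: x right, y down, z forward; pixel columns grow to the right and rows downward; lengths in mm; the calibration is good to about 2 mm. A picture is of the moment at which its call begins: read the wrist's pose just before it. get_calibration takes no time and is no camera call.
- arm.finish_job(): hands the job in; it is judged then, once.
The state is a dict: "clock": time; "joint_positions": joint angles; "dq": joint speeds; "tau": joint torques, N m; "tcp_pos": TCP position; "tcp_rot": TCP orientation; "ft_force": force on the tool from outside, world axes, zero at the start; "ft_torque": the same for the moment, N m; "gripper_width": finger opening in mm; "finger_force": force on a finger pad.
Only numpy, scipy, OpenCV 4.12 (cv2) and the standard library are available. Lean on these libraries where they do the work, as an engineer would, in place of code of your own. Each camera call takes 0.05 s, during which the arm holds its last target. There are 200 camera calls.

## Working session

There is one attempt and no reset: what is moved stays moved. The work goes in short steps, Python scripts to look and compute and a shell command to move; the robot and the scene stay as the last step left them, time stands still between calls to the robot, and variables do not carry over. Pictures are saved under pics/ and viewed, at most 10 in all, crops included, and the job is handed in when it is done.

```bash
ls; mkdir -p pics
cat > h.py <<'E'
import numpy as np, cv2
from plant import arm, vision
def cap(n):
    s=arm.state(); im,d=vision.get_image(n); c=vision.get_calibration(n)
    K=np.array(c["K"])
    if n=="wrist":
        T=np.eye(4);T[:3,:3]=s["tcp_rot"];T[:3,3]=s["tcp_pos"]
        W=T@np.array(c["hand_eye"])
    else: W=np.linalg.inv(np.array(c["camera_from_world"]))
    return im,d,K,W
def pts(d,K,W):
    v,u=np.indices(d.shape)
    P=np.stack([(u-K[0,2])/K[0,0]*d,(v-K[1,2])/K[1,1]*d,d],-1)
    return P@W[:3,:3].T+W[:3,3]
def ray(u,v,z,K,W):
    r=W[:3,:3]@np.array([(u-K[0,2])/K[0,0],(v-K[1,2])/K[1,1],1.]);o=W[:3,3]
    return o+r*(z-o[2])/r[2]
def save(im,f,box=None,s=1):
    if box: im=im[box[1]:box[3],box[0]:box[2]]
    im=cv2.resize(im,None,fx=s,fy=s,interpolation=cv2.INTER_CUBIC)
    cv2.imwrite("pics/"+f,im[:,:,::-1])
E
python3 - <<'E'
from h import *
for n in("scene","top"):
    im,d,K,W=cap(n); save(im,n+"0.png"); np.savez(n+"0.npz",im=im,d=d,K=K,W=W)
    print(n,K.round(1).tolist(),W.round(2).tolist())
s=arm.state();print(s["tcp_rot"],s["clock"],vision.get_calibration("wrist")["hand_eye"])
E
```

```text
pics
scene [[486.9, 0.0, 315.1], [0.0, 486.9, 201.6], [0.0, 0.0, 1.0]] [[0.66, 0.56, -0.5, 1159.97], [0.75, -0.49, 0.44, -460.85], [-0.0, -0.67, -0.74, 946.81], [0.0, 0.0, 0.0, 1.0]]
top [[492.7, 0.0, 314.8], [0.0, 492.7, 199.6], [0.0, 0.0, 1.0]] [[-0.03, -0.99, 0.1, 439.29], [-1.0, 0.03, 0.01, 10.46], [-0.01, -0.1, -0.99, 1547.91], [0.0, 0.0, 0.0, 1.0]]
[[ 9.35616356e-01  3.53018220e-01 -4.14224529e-04]
 [ 3.53018420e-01 -9.35615022e-01  1.58896827e-03]
 [ 1.73380059e-04 -1.63289360e-03 -9.99998652e-01]] 0.1 [[ 1.59643806e-03 -9.66838593e-01 -2.55383213e-01  6.89314286e+01]
 [ 9.99998483e-01  1.36544301e-03  1.08179639e-03 -6.40591046e-01]
 [-6.97211281e-04 -2.55384553e-01  9.66839306e-01 -1.42396502e+02]
 [ 0.00000000e+00  0.00000000e+00  0.00000000e+00  1.00000000e+00]]
```

View pics/scene0.png

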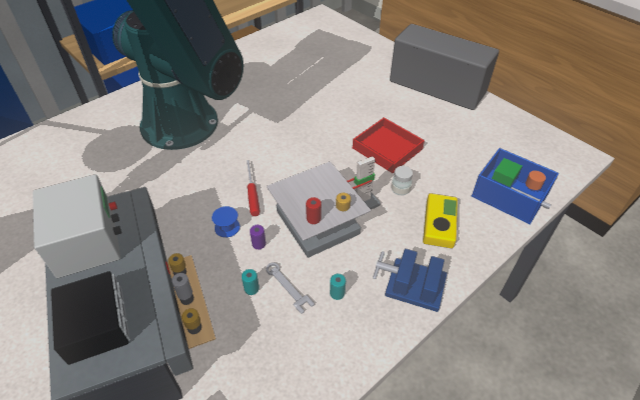

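View pics/top0.png

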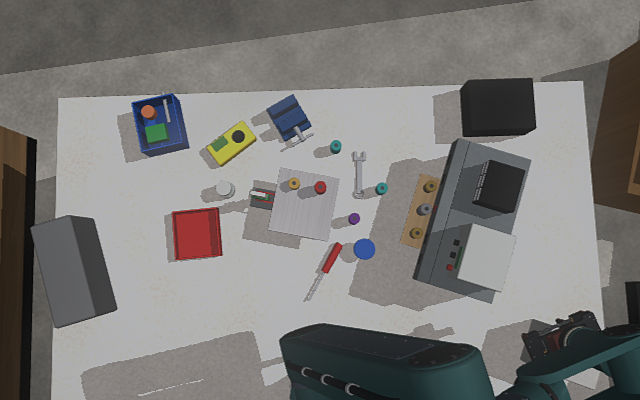

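Candidates for the reject (scene px): the red slug on the pan (314,210); the look-alikes are teal (250,281), teal (338,286) and purple (258,237), plus an orange one in the blue box (537,180) and a red screwdriver handle (253,200). Only (314,210) is red and on the pan. The rack has brass at (177,263) and (191,320), with steel at (182,288). The keeper is at (343,201).

```bash
cat > m.py <<'E'
from h import *
S=np.load("scene0.npz");T=np.load("top0.npz")
def blob(N,lo,hi,box,f=None):
    hsv=cv2.cvtColor(N["im"],cv2.COLOR_RGB2HSV)
    m=cv2.inRange(hsv,lo,hi); k=np.zeros_like(m);k[box[1]:box[3],box[0]:box[2]]=1
    return (m>0)&(k>0)
PT=pts(T["d"],T["K"],T["W"]);PS=pts(S["d"],S["K"],S["W"])
for n,c in dict(reject=(320,187),keeper=(294,184),ra=(431,186),tall=(425,209),rb=(416,233),teal=(382,188),teal2=(336,146),purple=(354,218),jar=(224,188),spool=(364,248)).items():
    p=PT[c[1]-14:c[1]+15,c[0]-14:c[0]+15].reshape(-1,3)
    q=PT[c[1]-1:c[1]+2,c[0]-1:c[0]+2].reshape(-1,3); zt=np.median(q[:,2])
    g=p[(abs(p[:,2]-zt)<6)&(np.hypot(*(p[:,:2]-np.median(q[:,:2],0)).T)<40)]
    print(n,((g.max(0)+g.min(0))/2).round(1),"ext",(g.max(0)-g.min(0)).round(1),len(g),"zt",zt.round(1))
# pan
bx=np.s_[160:245,265:345]
p=PT[bx].reshape(-1,3);g=p[(p[:,2]>80)&(p[:,2]<115)]
z=np.median(g[:,2]);g=g[abs(g[:,2]-z)<6]
print("pan",z,cv2.minAreaRect(g[:,:2].astype(np.float32)))
r=blob(T,(0,120,60),(8,255,255),(165,200,225,265));g=PT[r];print("tray",cv2.minAreaRect(g[:,:2].astype(np.float32)),g[:,2].max())
# shelf front edge: high points
p=PT[135:305,400:535].reshape(-1,3);g=p[(p[:,2]>120)]
print("shelf hist",np.histogram(g[:,2],bins=range(120,330,10)));g=g[g[:,2]<185]
print(cv2.minAreaRect(g[:,:2].astype(np.float32)))
p=PT[170:255,395:445].reshape(-1,3);g=p[(p[:,2]>2)&(p[:,2]<12)];print("plate",cv2.minAreaRect(g[:,:2].astype(np.float32)))
g=PS[blob(S,(40,90,40),(85,255,255),(340,150,385,215))];print("green",np.percentile(g,[2,50,98],axis=0).round(1),len(g))
g=PS[blob(S,(0,130,80),(8,255,255),(345,150,385,215))];print("ptr",np.percentile(g,[2,50,98],axis=0).round(1),len(g))
a=cv2.resize(S["im"][150:250,260:400],None,fx=5,fy=5,interpolation=2);cv2.imwrite("pics/c1.png",a[:,:,::-1])
E
python3 m.py
```

```text
reject [617.6   7.  151.5] ext [31.9 31.6 11.3] 103 zt 151.8
keeper [634.5  82.6 125.1] ext [33.  32.3 10.7] 98 zt 125.4
ra [ 621.8 -330.5   61. ] ext [33.4 33.5 10.6] 85 zt 61.7
tall [ 551.5 -306.    86.7] ext [30.5 32.7 11.4] 100 zt 86.5
rb [ 480.5 -280.5   63.6] ext [32.9 33.5 11.6] 71 zt 63.7
teal [ 619.4 -182.4   56.8] ext [31.4 33.4 11.4] 88 zt 57.0
teal2 [756.3 -44.7  56.2] ext [33.3 31.1 10.9] 90 zt 56.1
purple [530.  -94.6  58.7] ext [30.3 30.8 11.2] 86 zt 59.0
jar [633.6 300.3  64.3] ext [46.3 44.4 11.5] 172 zt 64.6
spool [ 435.9 -122.5   46. ] ext [60.8 61.3 11.7] 318 zt 45.9
pan 94.81707869003162 ((577.4981689453125, 70.94557189941406), (208.71849060058594, 190.3056182861328), 77.7148208618164)
tray ((506.03082275390625, 238.4080047607422), (152.70228576660156, 449.824462890625), 2.432363271713257) 1547.9084024549868
shelf hist (array([  88,   98,  122,   97, 2876, 3829,   98,  151,  179,  113,  835,
       1011,   63,   85, 1163, 1616,    0,    0,    0,    0]), array([120, 130, 140, 150, 160, 170, 180, 190, 200, 210, 220, 230, 240,
       250, 260, 270, 280, 290, 300, 310, 320]))
((511.1439208984375, -420.4339904785156), (218.3760986328125, 419.8973083496094), 70.89117431640625)
plate ((547.308837890625, -299.8680725097656), (147.89675903320312, 267.3282165527344), 86.7258071899414)
green [[592.4 161.8  87.8]
 [610.1 178.4  98.8]
 [616.2 205.1 107.8]] 93
ptr [[459.  150.4   1.7]
 [516.2 326.4  18.9]
 [616.4 371.5  95.7]] 287
```

View pics/c1.png

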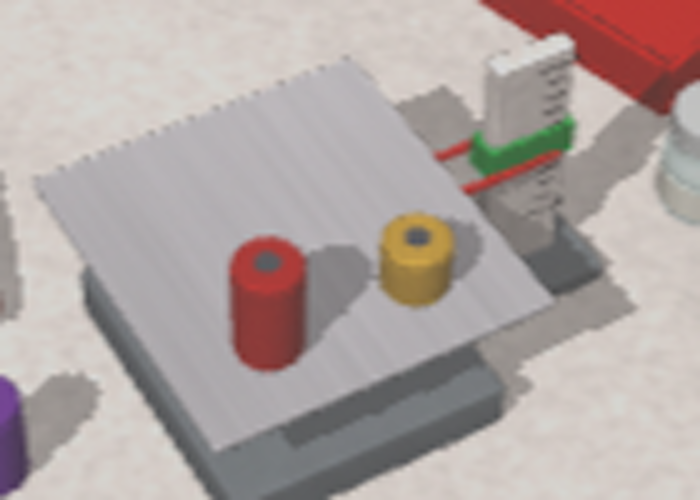

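The crop confirms it: a red slug about 56 mm high at crop (267,300), brass keeper at (417,260), and the green band on the white column at (520,145). Next I go up over the shelf equipment and across to the pan.

```bash
python3 -m creep '[{"dz":-0.75},{"dz":-1}]' 0.62 25
python3 -m creep '[{"dz":-0.75},{"dz":-1}]'
python3 -m creep '[{"dx":0.5,"dy":-0.33},{"dx":1,"dy":-0.67}]'
python3 -m creep '[{"dx":0.5,"dy":-0.33},{"dx":1,"dy":-0.67}]'
python3 -m creep '[{"dx":0.5,"dy":-0.33},{"dx":1,"dy":-0.67}]'
python3 -m creep '[{"dx":0.5,"dy":-0.33},{"dx":1,"dy":-0.67}]'
python3 -m creep '[{"dx":0.5,"dy":-0.33},{"dx":1,"dy":-0.67}]'
python3 -m creep '[{"dx":0.5,"dy":-0.33},{"dx":1,"dy":-0.67,"dz":0.3},{"dx":1,"dy":-0.67,"dz":0.3},{"dx":1,"dy":-0.67,"dz":0.3}]'
python3 - <<'E'
from h import *
im,d,K,W=cap("wrist"); save(im,"w1.png"); np.savez("w1.npz",im=im,d=d,K=K,W=W)
s=arm.state();print(s["clock"],s["tcp_pos"],s["joint_positions"],s["ft_force"])
T=np.load("top0.npz");P=pts(T["d"],T["K"],T["W"])
def rect(bx,lo,hi,col=None):
    m=((P[...,2]>lo)&(P[...,2]<hi)).astype(np.uint8);k=np.zeros_like(m);k[bx]=m[bx]
    n,l,st,_=cv2.connectedComponentsWithStats(k);i=1+st[1:,4].argmax()
    g=P[l==i];return cv2.minAreaRect(g[:,:2].astype(np.float32)),np.median(g[:,2])
print("pan",rect(np.s_[160:250,255:350],85,104))
print("tray",rect(np.s_[195:270,160:232],22,48))
E
```

```text
0.15 [ 211.65514075 -560.89898403  240.71876185] [-7.59253296e+01  2.05873382e+01  8.65840691e+01 -2.86304979e-04
  7.29075107e+01 -6.59408343e+00] [0.15723702 0.39960217 0.37725326]
pan (((580.12841796875, 83.02387237548828), (233.44122314453125, 190.3056182861328), 77.7148208618164), np.float64(94.79115835097014))
tray (((499.1474914550781, 393.0474853515625), (149.86830139160156, 142.31646728515625), 4.057037830352783), np.float64(33.36733100061747))schema error: expected keys dx, dy, dz, rx, ry, rz
schema error: expected keys dx, dy, dz, rx, ry, rz
schema error: expected keys dx, dy, dz, rx, ry, rz
schema error: expected keys dx, dy, dz, rx, ry, rz
schema error: expected keys dx, dy, dz, rx, ry, rz
schema error: expected keys dx, dy, dz, rx, ry, rz
schema error: expected keys dx, dy, dz, rx, ry, rz
schema error: expected keys dx, dy, dz, rx, ry, rz
```

All six keys are required in every row, and nothing has moved yet.

```bash
python3 -m creep '[{"dx":0,"dy":0,"dz":-0.75,"rx":0,"ry":0,"rz":0},{"dx":0,"dy":0,"dz":-1,"rx":0,"ry":0,"rz":0}]' 0.62 25
python3 -m creep '[{"dx":0,"dy":0,"dz":-0.75,"rx":0,"ry":0,"rz":0},{"dx":0,"dy":0,"dz":-1,"rx":0,"ry":0,"rz":0}]'
python3 -m creep '[{"dx":0.5,"dy":-0.33,"dz":0,"rx":0,"ry":0,"rz":0},{"dx":1,"dy":-0.67,"dz":0,"rx":0,"ry":0,"rz":0}]'
python3 -m creep '[{"dx":0.5,"dy":-0.33,"dz":0,"rx":0,"ry":0,"rz":0},{"dx":1,"dy":-0.67,"dz":0,"rx":0,"ry":0,"rz":0}]'
python3 -m creep '[{"dx":0.5,"dy":-0.33,"dz":0,"rx":0,"ry":0,"rz":0},{"dx":1,"dy":-0.67,"dz":0,"rx":0,"ry":0,"rz":0}]'
python3 -m creep '[{"dx":0.5,"dy":-0.33,"dz":0,"rx":0,"ry":0,"rz":0},{"dx":1,"dy":-0.67,"dz":0,"rx":0,"ry":0,"rz":0}]'
python3 -m creep '[{"dx":0.5,"dy":-0.33,"dz":0,"rx":0,"ry":0,"rz":0},{"dx":1,"dy":-0.67,"dz":0,"rx":0,"ry":0,"rz":0}]'
python3 -m creep '[{"dx":0.5,"dy":-0.33,"dz":0,"rx":0,"ry":0,"rz":0},{"dx":1,"dy":-0.67,"dz":0.3,"rx":0,"ry":0,"rz":0},{"dx":1,"dy":-0.67,"dz":0.3,"rx":0,"ry":0,"rz":0},{"dx":1,"dy":-0.67,"dz":0.3,"rx":0,"ry":0,"rz":0}]'
python3 - <<'E'
from h import *
im,d,K,W=cap("wrist"); save(im,"w1.png"); np.savez("w1.npz",im=im,d=d,K=K,W=W)
s=arm.state();print(s["clock"],s["tcp_pos"],s["joint_positions"],s["ft_force"])
E
```

```text
clock: 0.4
tcp_pos: [212.1, -562.6, 324.4]
tcp_rot: [[0.936, 0.353, 0.001], [0.353, -0.936, -0.004], [-0.0, 0.004, -1.0]]
ft_force: [0.3, -0.4, 0.0]
gripper_width: 71.5
finger_force: 0.0
clock: 0.65
tcp_pos: [212.1, -562.5, 405.1]
tcp_rot: [[0.936, 0.353, 0.001], [0.353, -0.936, -0.005], [-0.001, 0.005, -1.0]]
ft_force: [0.4, 0.3, -0.7]
gripper_width: 55.4
finger_force: 0.0
clock: 0.9
tcp_pos: [268.1, -482.3, 401.2]
tcp_rot: [[0.936, 0.352, 0.0], [0.352, -0.936, 0.0], [0.0, -0.0, -1.0]]
ft_force: [1.3, -0.4, -0.3]
gripper_width: 54.4
finger_force: 0.0
clock: 1.15
tcp_pos: [324.3, -403.1, 401.0]
tcp_rot: [[0.936, 0.353, -0.0], [0.353, -0.936, 0.001], [0.0, -0.001, -1.0]]
ft_force: [0.8, -0.6, -0.3]
gripper_width: 54.5
finger_force: 0.0
clock: 1.4
tcp_pos: [380.2, -324.7, 401.1]
tcp_rot: [[0.936, 0.353, -0.0], [0.353, -0.936, 0.0], [-0.0, -0.0, -1.0]]
ft_force: [0.4, 0.2, -0.1]
gripper_width: 54.2
finger_force: 0.0
clock: 1.65
tcp_pos: [436.1, -246.3, 401.2]
tcp_rot: [[0.936, 0.353, -0.0], [0.353, -0.936, 0.0], [-0.0, -0.0, -1.0]]
ft_force: [0.1, 0.8, 0.4]
gripper_width: 54.5
finger_force: 0.0
clock: 1.9
tcp_pos: [492.0, -168.0, 401.2]
tcp_rot: [[0.936, 0.353, -0.0], [0.353, -0.936, 0.0], [-0.0, -0.0, -1.0]]
ft_force: [1.5, -1.0, -0.2]
gripper_width: 54.6
finger_force: 0.0
clock: 2.4
tcp_pos: [547.0, -91.2, 377.2]
tcp_rot: [[0.935, 0.354, -0.001], [0.354, -0.935, -0.0], [-0.001, -0.0, -1.0]]
ft_force: [-0.7, -1.1, -0.3]
gripper_width: 54.5
finger_force: 0.0
2.45 [547.01267948 -91.76812011 377.63887009] [-1.66408750e+01  1.13629561e+01  8.03803397e+01 -2.77628552e-02
  8.82573820e+01  5.27154514e+01] [0.2959776  0.01028685 0.00748978]
```

View pics/w1.png

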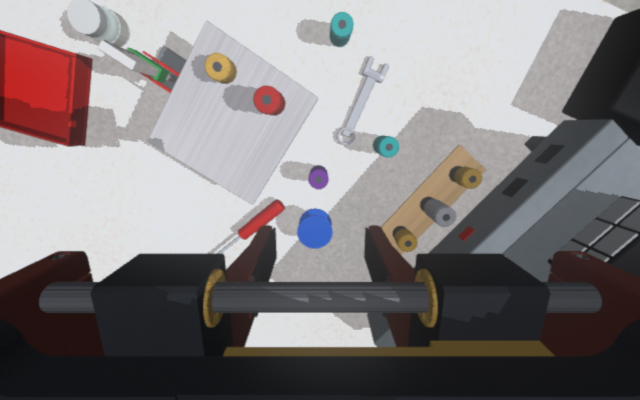

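The wrist view shows the reject at (268,100), the keeper at (220,67), rack slugs at (469,177), (440,211) and (405,239), and the tray at left (45,90). I'll refine the positions by ray.

Run:
```python
from h import *
N=np.load("w1.npz");im,d,K,W=[N[k] for k in("im","d","K","W")]
P=pts(d,K,W);hsv=cv2.cvtColor(im,cv2.COLOR_RGB2HSV)
for n,c in dict(reject=(268,100),keeper=(220,67),ra=(469,177),tall=(440,211),rb=(405,239)).items():
    q=P[c[1]-1:c[1]+2,c[0]-1:c[0]+2].reshape(-1,3); zt=np.median(q[:,2])
    p=P[c[1]-24:c[1]+25,c[0]-24:c[0]+25].reshape(-1,3)
    g=p[(abs(p[:,2]-zt)<5)&(np.hypot(*(p[:,:2]-q[4,:2]).T)<30)]
    print(n,((g.max(0)+g.min(0))/2).round(1),(g.max(0)-g.min(0)).round(1),zt.round(1))
m=(P[...,2]>88)&(P[...,2]<102);m[:,:140]=0;m[210:]=0;m[:,325:]=0
n,l,st,_=cv2.connectedComponentsWithStats(m.astype(np.uint8));i=1+st[1:,4].argmax();g=P[l==i]
print("pan",cv2.minAreaRect(g[:,:2].astype(np.float32)),np.median(g[:,2]))
m=(d>0)&(hsv[...,0]>40)&(hsv[...,0]<85)&(hsv[...,1]>90);m[110:]=0;m[:,200:]=0
print("green",np.percentile(P[m],[3,50,97],axis=0).round(1),m.sum(),np.argwhere(m).mean(0))
s=arm.state();R=np.array(s["tcp_rot"]);t=np.array(s["tcp_pos"])
def go(x): print("units",(R.T@(np.array(x)-t)/80).round(3))
go([617,7,175]);go([617,7,132])
```

```text
reject [616.2   6.9 148.9] [32.7 33.2  5.9] 150.3
keeper [632.2  83.5 122.5] [33.3 34.   7.1] 123.8
ra [ 620.1 -329.4   57.9] [33.2 33.7  7.3] 59.0
tall [ 549.5 -305.    84.2] [33.3 33.   8.3] 85.0
rb [ 478.8 -280.5   58.2] [32.6 33.7  6.6] 59.3
pan ((578.2756958007812, 84.58866119384766), (235.27467346191406, 190.06858825683594), 77.61542510986328) 93.4917566912153
green [[589.2 160.4  88.1]
 [603.7 165.1 101.6]
 [613.  204.5 104.8]] 211 [ 66.97156398 153.03791469]
units [ 1.255 -0.848  2.532]
units [ 1.255 -0.848  3.07 ]
```

```bash
python3 -m creep '[{"dx":0.3,"dy":-0.2,"dz":0.3,"rx":0,"ry":0,"rz":0},{"dx":0.8,"dy":-0.54,"dz":0.7,"rx":0,"ry":0,"rz":0}]' >/dev/null
python3 -m creep '[{"dx":0.45,"dy":-0.31,"dz":0.4,"rx":0,"ry":0,"rz":0},{"dx":0.45,"dy":-0.31,"dz":0.9,"rx":0,"ry":0,"rz":0},{"dx":0.45,"dy":-0.31,"dz":0.9,"rx":0,"ry":0,"rz":0}]'>/dev/null
python3 -m creep '[{"dx":0,"dy":0,"dz":0.6,"rx":0,"ry":0,"rz":0},{"dx":0,"dy":0,"dz":0.93,"rx":0,"ry":0,"rz":0},{"dx":0,"dy":0,"dz":0.93,"rx":0,"ry":0,"rz":0}]'
python3 - <<'E'
from h import *
im,d,K,W=cap("wrist"); save(im,"w2.png"); np.savez("w2.npz",im=im,d=d,K=K,W=W)
E
```

```text
clock: 3.45
tcp_pos: [616.3, 6.6, 175.3]
tcp_rot: [[0.936, 0.351, -0.002], [0.351, -0.936, 0.0], [-0.001, -0.001, -1.0]]
ft_force: [-0.1, 0.4, 0.7]
gripper_width: 54.5
finger_force: 0.0
```

View pics/w2.png

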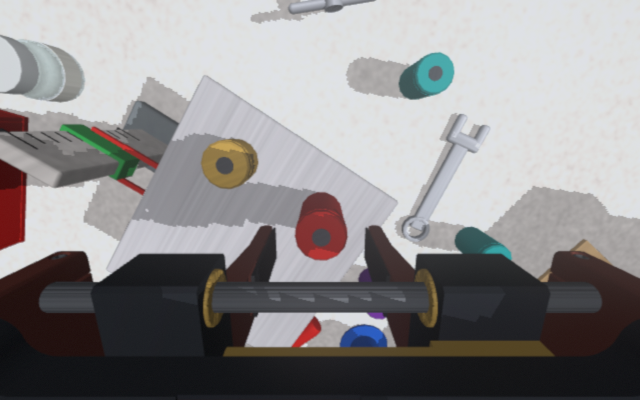

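The reject sits centred between the fingers at (320,235), and the keeper at (228,163) is clear of them. Descend, grip and lift gently.

```bash
python3 -m creep '[{"dx":0,"dy":0,"dz":0.3,"rx":0,"ry":0,"rz":0},{"dx":0,"dy":0,"dz":0.53,"rx":0,"ry":0,"rz":0},{"dx":0,"dy":0,"dz":0.53,"rx":0,"ry":0,"rz":0}]' 0.62 25
python3 -m creep '[{"dx":0,"dy":0,"dz":0,"rx":0,"ry":0,"rz":0},{"dx":0,"dy":0,"dz":0,"rx":0,"ry":0,"rz":0},{"dx":0,"dy":0,"dz":0,"rx":0,"ry":0,"rz":0},{"dx":0,"dy":0,"dz":-0.02,"rx":0,"ry":0,"rz":0},{"dx":0,"dy":0,"dz":-0.06,"rx":0,"ry":0,"rz":0},{"dx":0,"dy":0,"dz":-0.12,"rx":0,"ry":0,"rz":0},{"dx":0,"dy":0,"dz":-0.18,"rx":0,"ry":0,"rz":0},{"dx":0,"dy":0,"dz":-0.24,"rx":0,"ry":0,"rz":0},{"dx":0,"dy":0,"dz":-0.30,"rx":0,"ry":0,"rz":0},{"dx":0,"dy":0,"dz":-0.35,"rx":0,"ry":0,"rz":0},{"dx":0,"dy":0,"dz":-0.39,"rx":0,"ry":0,"rz":0},{"dx":0,"dy":0,"dz":-0.43,"rx":0,"ry":0,"rz":0}]' 0.2 25
python3 -m creep '[{"dx":0,"dy":0,"dz":-0.3,"rx":0,"ry":0,"rz":0},{"dx":0,"dy":0,"dz":-0.8,"rx":0,"ry":0,"rz":0},{"dx":0,"dy":0,"dz":-0.9,"rx":0,"ry":0,"rz":0},{"dx":0,"dy":0,"dz":-0.9,"rx":0,"ry":0,"rz":0}]'
python3 - <<'E'
from h import *
im,d,K,W=cap("wrist"); save(im,"w3.png"); np.savez("w3.npz",im=im,d=d,K=K,W=W)
s=arm.state();R=np.array(s["tcp_rot"]);t=np.array(s["tcp_pos"])
P=pts(d,K,W)
S=cap("scene");np.savez("s3.npz",im=S[0],d=S[1],K=S[2],W=S[3])
hsv=cv2.cvtColor(im,cv2.COLOR_RGB2HSV)
m=(hsv[...,0]>40)&(hsv[...,0]<85)&(hsv[...,1]>90)&(P[...,2]>70);m[:,250:]=0
print("green",np.percentile(P[m],[3,50,97],axis=0).round(1),m.sum())
g=(np.hypot(P[...,0]-572,P[...,1]-58)<60)&(P[...,2]<130)&(P[...,2]>80);print("pan z",np.percentile(P[g],[10,50,90],axis=0)[:,2])
for z in(220,45): print("tray",(R.T@(np.array([499,393,z])-t)/80).round(3))
E
```

```text
clock: 3.88
tcp_pos: [617.6, 7.3, 134.0]
tcp_rot: [[0.936, 0.352, 0.001], [0.352, -0.936, -0.0], [0.001, 0.001, -1.0]]
ft_force: [-0.2, 0.7, 0.3]
gripper_width: 54.5
finger_force: 0.0
clock: 5.38
tcp_pos: [616.7, 8.0, 167.1]
tcp_rot: [[0.936, 0.353, -0.0], [0.353, -0.936, 0.0], [-0.0, -0.0, -1.0]]
ft_force: [0.4, 0.3, -2.6]
gripper_width: 33.4
finger_force: 25.0
clock: 5.88
tcp_pos: [616.9, 7.9, 238.9]
tcp_rot: [[0.936, 0.353, 0.001], [0.353, -0.936, 0.0], [0.001, 0.0, -1.0]]
ft_force: [-0.5, 0.5, -3.2]
gripper_width: 33.1
finger_force: 25.0
green [[589.7 161.5  87.3]
 [608.4 177.3  92.5]
 [614.1 206.4 104.3]] 176
pan z [118.56076334 119.4103352  120.26710208]
tray [ 0.329 -5.02   0.226]
tray [ 0.332 -5.018  2.414]
```

The reject is lifted (3.1 N). Carry it to the tray.

```bash
python3 -m creep '[{"dx":0,"dy":-0.5,"dz":0,"rx":0,"ry":0,"rz":0},{"dx":0.07,"dy":-1,"dz":0,"rx":0,"ry":0,"rz":0}]' >/dev/null
python3 -m creep '[{"dx":0,"dy":-0.5,"dz":0,"rx":0,"ry":0,"rz":0},{"dx":0.07,"dy":-1,"dz":0,"rx":0,"ry":0,"rz":0}]' >/dev/null
python3 -m creep '[{"dx":0,"dy":-0.5,"dz":0,"rx":0,"ry":0,"rz":0},{"dx":0.07,"dy":-1,"dz":0,"rx":0,"ry":0,"rz":0}]' >/dev/null
python3 -m creep '[{"dx":0,"dy":-0.5,"dz":0,"rx":0,"ry":0,"rz":0},{"dx":0.06,"dy":-1,"dz":0,"rx":0,"ry":0,"rz":0}]' >/dev/null
python3 -m creep '[{"dx":0,"dy":-0.5,"dz":0,"rx":0,"ry":0,"rz":0},{"dx":0.06,"dy":-1,"dz":0.1,"rx":0,"ry":0,"rz":0},{"dx":0.06,"dy":-1,"dz":0.4,"rx":0,"ry":0,"rz":0}]'
python3 -m creep '[{"dx":0,"dy":0,"dz":0.6,"rx":0,"ry":0,"rz":0},{"dx":0,"dy":0,"dz":1,"rx":0,"ry":0,"rz":0}]'
python3 -m creep '[{"dx":0,"dy":0,"dz":0.5,"rx":0,"ry":0,"rz":0},{"dx":0,"dy":0,"dz":0.85,"rx":0,"ry":0,"rz":0},{"dx":0,"dy":0,"dz":0.94,"rx":0,"ry":0,"rz":0},{"dx":0,"dy":0,"dz":0.97,"rx":0,"ry":0,"rz":0},{"dx":0,"dy":0,"dz":0.97,"rx":0,"ry":0,"rz":0}]'
python3 - <<'E'
from h import *
S=cap("scene");im,d,K,W=S;save(S[0],"s4.png",(260,100,440,230),4);np.savez("s4.npz",im=S[0],d=S[1],K=S[2],W=S[3])
E
```

```text
clock: 7.35
tcp_pos: [499.6, 394.5, 206.0]
tcp_rot: [[0.934, 0.356, 0.0], [0.356, -0.934, 0.002], [0.001, -0.001, -1.0]]
ft_force: [1.1, -0.6, -3.2]
gripper_width: 33.3
finger_force: 25.0
clock: 7.6
tcp_pos: [498.3, 390.5, 123.2]
tcp_rot: [[0.935, 0.353, -0.004], [0.353, -0.935, -0.003], [-0.005, 0.001, -1.0]]
ft_force: [-0.7, -0.3, -3.3]
gripper_width: 33.4
finger_force: 25.0
clock: 8.22
tcp_pos: [501.0, 391.9, 50.2]
tcp_rot: [[0.936, 0.353, 0.001], [0.353, -0.936, 0.001], [0.001, -0.0, -1.0]]
ft_force: [0.3, -0.6, -3.0]
gripper_width: 33.3
finger_force: 25.0
```

View pics/s4.png

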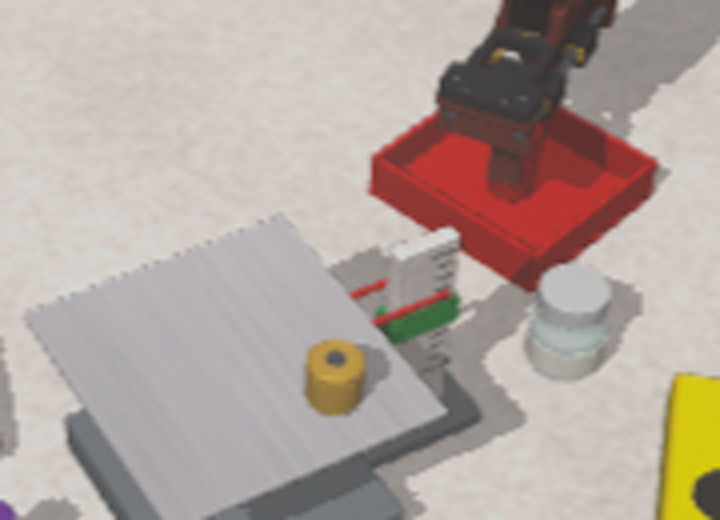

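The reject is in the tray, at (515,180) in the crop. The pointer has risen to the band's top edge, near (420,305). Release and retreat toward the rack, then measure the band while the arm is clear.

```bash
python3 -m creep '[{"dx":0,"dy":0,"dz":0.02,"rx":0,"ry":0,"rz":0},{"dx":0,"dy":0,"dz":0.02,"rx":0,"ry":0,"rz":0},{"dx":0,"dy":0,"dz":0.02,"rx":0,"ry":0,"rz":0},{"dx":0,"dy":0,"dz":-0.5,"rx":0,"ry":0,"rz":0},{"dx":0,"dy":0,"dz":-1,"rx":0,"ry":0,"rz":0}]' 0.62
python3 -m creep '[{"dx":0,"dy":0,"dz":-0.6,"rx":0,"ry":0,"rz":0},{"dx":0,"dy":0,"dz":-1,"rx":0,"ry":0,"rz":0}]' >/dev/null
python3 -m creep '[{"dx":0,"dy":0.5,"dz":-0.3,"rx":0,"ry":0,"rz":0},{"dx":0,"dy":1,"dz":-0.5,"rx":0,"ry":0,"rz":0}]'
python3 - <<'E'
from h import *
S=cap("scene");np.savez("s5.npz",im=S[0],d=S[1],K=S[2],W=S[3])
y=np.array([.215,.977,0]);x=np.array([.977,-.215,0]);o=np.array([572.3,57.6,0])
def plane(u,v,K,W,off):
    r=W[:3,:3]@np.array([(u-K[0,2])/K[0,0],(v-K[1,2])/K[1,1],1.]);c=W[:3,3]
    p=c+r*(off-(c-o)@x)/(r@x); return (p-o)@y,p[2]
for f in("scene0","s5"):
    N=np.load(f+".npz");im,d,K,W=[N[k] for k in("im","d","K","W")];P=pts(d,K,W)
    g=(abs((P-o)@x)<80)&(abs((P-o)@y)<80)&(P[...,2]<130)&(P[...,2]>80);print(f,"pan",np.percentile(P[g][:,2],[10,50,90]).round(1))
    hsv=cv2.cvtColor(im,cv2.COLOR_RGB2HSV)
    I=im.astype(float)
    G=I[...,1]-np.maximum(I[...,0],I[...,2]);Rr=I[...,0]-I[...,1:].max(-1)
    for u in(360,363,366,369,372):
        print(u,"G",G[168:192,u].astype(int).tolist());print("   R",Rr[168:192,u].astype(int).tolist())
        print("   z at off 8/14:",[tuple(np.round(plane(u,v,K,W,off),1)) for v in(174,184) for off in(8,14)])
s=arm.state();print(s["tcp_pos"],s["joint_positions"])
E
```

```text
clock: 8.9
tcp_pos: [500.1, 391.3, 130.1]
tcp_rot: [[0.936, 0.353, -0.001], [0.353, -0.936, -0.0], [-0.001, 0.0, -1.0]]
ft_force: [-0.5, 0.2, 1.2]
gripper_width: 54.6
finger_force: 0.0
clock: 9.4
tcp_pos: [529.2, 316.3, 251.2]
tcp_rot: [[0.935, 0.354, 0.002], [0.354, -0.935, 0.001], [0.002, -0.0, -1.0]]
ft_force: [-0.2, -0.6, -0.6]
gripper_width: 54.6
finger_force: 0.0
scene0 pan [ 92.7  95.  104. ]
360 G [-8, -7, -7, -8, -7, -8, -7, -7, -7, -7, -8, 42, 51, 45, 42, 42, -70, -99, -39, -10, -6, -7, -7, -6]
   R [8, 7, 7, 8, 7, 8, 7, 7, 7, 7, 8, -44, -57, -49, -45, -46, 70, 99, 39, 10, 6, 7, 7, 6]
   z at off 8/14: [(np.float64(115.1), np.float64(122.2)), (np.float64(110.7), np.float64(129.5)), (np.float64(117.8), np.float64(86.3)), (np.float64(113.4), np.float64(93.9))]
363 G [-7, -7, -7, -7, -7, -9, -6, -6, -8, 8, 65, 47, 42, 43, 31, -86, -84, -27, -8, -7, -6, -7, -6, -6]
   R [7, 7, 7, 7, 7, 9, 6, 6, 8, -8, -74, -52, -45, -46, -31, 86, 84, 27, 8, 7, 6, 7, 6, 6]
   z at off 8/14: [(np.float64(124.0), np.float64(117.9)), (np.float64(119.5), np.float64(125.3)), (np.float64(127.0), np.fl
[... 2505 characters left out ...]
-36, 3, 6, 7, 6, 5, 6, 6, 5, 6, 5]
   z at off 8/14: [(np.float64(142.1), np.float64(109.2)), (np.float64(137.5), np.float64(116.6)), (np.float64(145.5), np.float64(72.4)), (np.float64(140.9), np.float64(80.2))]
372 G [-6, -7, -7, -6, -34, -53, -2, 32, 42, 42, 42, 42, 22, -5, -6, -7, -6, -7, -6, -6, -7, -5, -5, -6]
   R [6, 7, 7, 6, 34, 53, 2, -32, -44, -45, -44, -45, -22, 5, 6, 7, 6, 7, 6, 6, 7, 5, 5, 6]
   z at off 8/14: [(np.float64(151.3), np.float64(104.8)), (np.float64(146.6), np.float64(112.2)), (np.float64(155.0), np.float64(67.7)), (np.float64(150.2), np.float64(75.5))]
[531.79416035 312.13988975 253.00788541] [24.11684108 21.24471217 83.7293584  -0.2122023  74.77371694 93.55305142]
```

Run:
```python
from h import *
y=np.array([.215,.977,0]);x=np.array([.977,-.215,0]);o=np.array([572.3,57.6,0])
for f in("w1","w2","w3"):
    N=np.load(f+".npz");im,d,K,W=[N[k] for k in("im","d","K","W")];P=pts(d,K,W);hsv=cv2.cvtColor(im,cv2.COLOR_RGB2HSV)
    L=np.stack([(P-o)@x,(P-o)@y-132,P[...,2]],-1)
    near=(abs(L[...,0])<30)&(L[...,1]>-50)&(L[...,1]<30)&(L[...,2]>70)&(L[...,2]<160)
    G=near&(hsv[...,0]>40)&(hsv[...,0]<85)&(hsv[...,1]>90)
    R=near&((hsv[...,0]<8)|(hsv[...,0]>174))&(hsv[...,1]>130)&(L[...,1]<0)
    pan=(abs((P-o)@x)<80)&(abs((P-o)@y)<80)&(abs(P[...,2]-105)<25)
    print(f,"cam",W[:3,3].round(),"pan",np.median(P[pan][:,2]).round(1))
    for n,m in(("G",G),("R",R)):
        print(n,m.sum(),"x,y,z pct 2 10 50 90 98\n",np.percentile(L[m],[2,10,50,90,98],axis=0).T.round(1))
    if f!="w1":
        g=L[G];top=np.histogram(g[:,2],bins=np.arange(80,116,2));print(top[0],top[1][0])
```

```text
w1 cam [611. -66. 520.] pan 93.6
G 211 x,y,z pct 2 10 50 90 98
 [[ -7.   -4.7   7.1   9.    9.1]
 [-25.6 -25.2 -21.6  12.9  20.8]
 [ 87.6  91.7 101.6 104.2 105. ]]
R 127 x,y,z pct 2 10 50 90 98
 [[-13.3 -12.6  12.3  14.5  14.9]
 [-40.6 -37.8 -23.3  -7.4  -2.8]
 [ 88.6  90.5  91.8  93.1  93.8]]
w2 cam [681.  31. 318.] pan 93.6
G 1132 x,y,z pct 2 10 50 90 98
 [[ -5.6  -1.1   9.    9.5   9.8]
 [-25.4 -24.9  -6.3  18.4  22.8]
 [ 86.9  89.6  99.  103.9 104.6]]
R 416 x,y,z pct 2 10 50 90 98
 [[-13.5 -12.4  13.2  15.1  15.6]
 [-41.3 -38.5 -25.8  -6.6  -1.3]
 [ 89.3  90.5  91.8  92.7  93.2]]
[  0   1  10  46  75  90  89 102  94 109 108 310  98   0   0   0   0] 80
w3 cam [681.  33. 381.] pan 119.4
G 175 x,y,z pct 2 10 50 90 98
 [[ -6.3  -3.3   9.1   9.6   9.8]
 [-25.1 -24.4  -7.2  19.4  22.7]
 [ 87.1  88.5  92.4 103.9 104.3]]
R 292 x,y,z pct 2 10 50 90 98
 [[-13.3 -12.6  13.1  15.2  15.5]
 [-41.2 -38.3 -25.4  -7.9  -1.6]
 [115.6 116.3 117.7 118.5 119.3]]
[ 0  0  0 12 34 34 25 10  0  0  2 44 14  0  0  0  0] 80
```

Measured in one wrist frame: band top ≈103.7, so its centre is ≈93.7. The pointer is at 116.4 with the keeper alone, so about 23 mm more sink is needed (14–31 acceptable). The tall slug (~26–28 mm) fits, so it's first.

```bash
python3 - <<'E'
from scipy.spatial.transform import Rotation as R
print((R.from_euler('z',-49.8,degrees=True)*R.from_euler('y',-35,degrees=True)).as_rotvec(degrees=True)/360)
E
python3 -m creep '[{"dx":-0.15,"dy":0.5,"dz":0,"rx":0,"ry":0,"rz":0},{"dx":-0.3,"dy":1,"dz":0,"rx":0,"ry":0,"rz":0}]' >/dev/null
python3 -m creep '[{"dx":-0.15,"dy":0.5,"dz":0,"rx":0,"ry":0,"rz":0},{"dx":-0.3,"dy":1,"dz":0,"rx":0,"ry":0,"rz":0}]' >/dev/null
python3 -m creep '[{"dx":-0.15,"dy":0.5,"dz":0,"rx":0,"ry":0,"rz":0},{"dx":-0.3,"dy":1,"dz":0,"rx":0,"ry":0,"rz":0}]' >/dev/null
python3 -m creep '[{"dx":-0.15,"dy":0.5,"dz":0,"rx":0,"ry":0,"rz":0},{"dx":-0.3,"dy":1,"dz":0,"rx":0,"ry":0,"rz":0}]' >/dev/null
python3 -m creep '[{"dx":-0.15,"dy":0.5,"dz":0,"rx":0,"ry":0,"rz":0},{"dx":-0.3,"dy":1,"dz":0,"rx":0,"ry":0,"rz":0}]' >/dev/null
python3 -m creep '[{"dx":-0.15,"dy":0.5,"dz":0,"rx":0,"ry":0,"rz":0},{"dx":-0.3,"dy":1,"dz":0,"rx":0,"ry":0,"rz":0}]'
```

```text
[-0.04221708 -0.09094892 -0.13389548]
clock: 10.95
tcp_pos: [563.3, -184.5, 249.5]
tcp_rot: [[0.936, 0.353, 0.0], [0.353, -0.936, 0.0], [0.0, -0.0, -1.0]]
ft_force: [0.7, -0.0, 0.8]
gripper_width: 55.1
finger_force: 0.0
```

```bash
python3 -m creep '[{"dx":0,"dy":0,"dz":0,"rx":-0.007,"ry":-0.0152,"rz":-0.0223},{"dx":0,"dy":0,"dz":0,"rx":-0.014,"ry":-0.0303,"rz":-0.0446},{"dx":0,"dy":0,"dz":0,"rx":-0.0211,"ry":-0.0455,"rz":-0.067},{"dx":0,"dy":0,"dz":0,"rx":-0.0281,"ry":-0.0606,"rz":-0.0893},{"dx":0,"dy":0,"dz":0,"rx":-0.0352,"ry":-0.0758,"rz":-0.1116},{"dx":0,"dy":0,"dz":0,"rx":-0.0422,"ry":-0.0909,"rz":-0.1339},{"dx":0,"dy":0,"dz":0,"rx":-0.0422,"ry":-0.0909,"rz":-0.1339},{"dx":0,"dy":0,"dz":0,"rx":-0.0422,"ry":-0.0909,"rz":-0.1339}]'
python3 - <<'E'
from h import *
s=arm.state();R=np.array(s["tcp_rot"]);t=np.array(s["tcp_pos"]);print(s["joint_positions"].round(1) if hasattr(s["joint_positions"],'round') else s["joint_positions"])
im,d,K,W=cap("wrist"); save(im,"w6.png"); np.savez("w6.npz",im=im,d=d,K=K,W=W)
g=np.array([550.5,-305.5,64])
print("to pre",(R.T@(g-110*R[:,2]-t)/80).round(3),"to grip",(R.T@(g-t)/80).round(3))
E
```

```text
clock: 11.95
tcp_pos: [563.7, -183.3, 249.6]
tcp_rot: [[0.277, 0.942, -0.191], [0.772, -0.336, -0.539], [-0.572, 0.002, -0.82]]
ft_force: [0.3, -0.5, -0.3]
gripper_width: 54.2
finger_force: 0.0
[ -5.1  26.2  85.9 -34.3  79.7  24.4]
to pre [0.102 0.355 1.383] to grip [0.102 0.355 2.758]
```

View pics/w6.png

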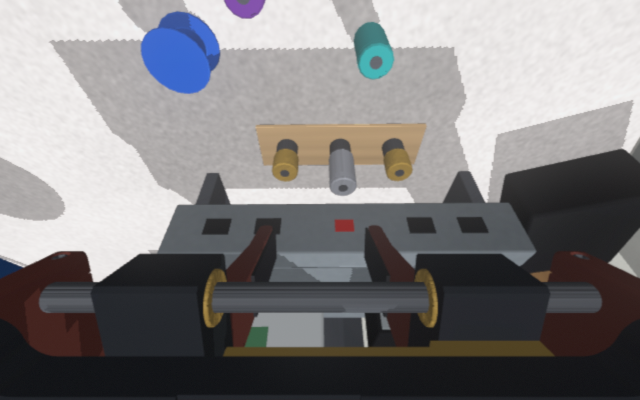

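The orientation was reached. The tall steel slug's top is at (343,187), with brass slugs at (285,172) and (398,172); the channel is across the middle at row 225. Go to the pre-grasp pose and refine.

```bash
python3 -m creep '[{"dx":0.05,"dy":0.18,"dz":0.4,"rx":0,"ry":0,"rz":0},{"dx":0.1,"dy":0.355,"dz":0.9,"rx":0,"ry":0,"rz":0},{"dx":0.1,"dy":0.355,"dz":0.9,"rx":0,"ry":0,"rz":0}]'
python3 -m creep '[{"dx":0,"dy":0,"dz":0.3,"rx":0,"ry":0,"rz":0},{"dx":0,"dy":0,"dz":0.48,"rx":0,"ry":0,"rz":0},{"dx":0,"dy":0,"dz":0.48,"rx":0,"ry":0,"rz":0}]'
python3 - <<'E'
from h import *
N=np.load("w6.npz");K,W=N["K"],N["W"];print("w6 ray",ray(343,187,86,K,W).round(1),ray(285,172.5,60,K,W).round(1),ray(398,172.5,60,K,W).round(1))
s=arm.state();R=np.array(s["tcp_rot"]);t=np.array(s["tcp_pos"]);print(R.round(3).tolist())
im,d,K,W=cap("wrist"); save(im,"w7.png"); np.savez("w7.npz",im=im,d=d,K=K,W=W)
P=pts(d,K,W)
m=(abs(P[...,2]-85.5)<3)&(np.hypot(P[...,0]-550,P[...,1]+305)<25);print("top",((P[m].max(0)+P[m].min(0))/2).round(1),np.ptp(P[m],axis=0),m.sum())
g=np.array([550.5,-305.5,64])
print("to grip",(R.T@(g-t)/80).round(3))
E
```

```text
clock: 12.38
tcp_pos: [577.0, -227.3, 183.9]
tcp_rot: [[0.276, 0.941, -0.196], [0.772, -0.339, -0.538], [-0.573, -0.003, -0.82]]
ft_force: [-0.6, 0.5, 0.4]
gripper_width: 54.6
finger_force: 0.0
clock: 12.75
tcp_pos: [570.6, -246.6, 154.4]
tcp_rot: [[0.275, 0.942, -0.193], [0.772, -0.336, -0.54], [-0.573, -0.001, -0.819]]
ft_force: [1.3, 0.0, 0.4]
gripper_width: 54.9
finger_force: 0.0
w6 ray [ 550.5 -304.9   86. ] [ 480.6 -280.1   60. ] [ 619.3 -329.8   60. ]
[[0.275, 0.942, -0.193], [0.772, -0.336, -0.54], [-0.573, -0.001, -0.819]]
top [ 549.4 -305.8   84.7] [32.62262007 33.86273994  4.37255428] 717
to grip [0.01  0.012 1.372]
```

View pics/w7.png

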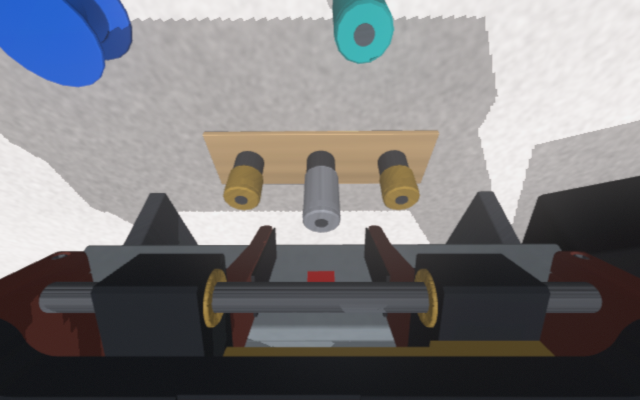

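The tall slug is centred at (321,195), and both brass neighbours are clear of the fingers. Approach, grip, then lift a little.

```bash
python3 -m creep '[{"dx":0,"dy":0,"dz":0.5,"rx":0,"ry":0,"rz":0},{"dx":0.01,"dy":0.01,"dz":0.9,"rx":0,"ry":0,"rz":0}]'
python3 -m creep '[{"dx":0,"dy":0,"dz":0.3,"rx":0,"ry":0,"rz":0},{"dx":0,"dy":0,"dz":0.47,"rx":0,"ry":0,"rz":0},{"dx":0,"dy":0,"dz":0.47,"rx":0,"ry":0,"rz":0}]'
python3 -m creep '[{"dx":0,"dy":0,"dz":0,"rx":0,"ry":0,"rz":0},{"dx":0,"dy":0,"dz":0,"rx":0,"ry":0,"rz":0},{"dx":0,"dy":0,"dz":0,"rx":0,"ry":0,"rz":0},{"dx":0,"dy":0,"dz":0,"rx":0,"ry":0,"rz":0},{"dx":-0.03,"dy":0,"dz":-0.04,"rx":0,"ry":0,"rz":0},{"dx":-0.05,"dy":0,"dz":-0.07,"rx":0,"ry":0,"rz":0},{"dx":-0.05,"dy":0,"dz":-0.07,"rx":0,"ry":0,"rz":0}]' 0.2 30
```

```text
clock: 13.05
tcp_pos: [559.3, -284.9, 95.5]
tcp_rot: [[0.275, 0.943, -0.189], [0.772, -0.334, -0.541], [-0.573, 0.003, -0.82]]
ft_force: [-0.4, -0.2, 0.0]
gripper_width: 54.5
finger_force: 0.0
clock: 13.42
tcp_pos: [551.1, -305.2, 64.1]
tcp_rot: [[0.274, 0.942, -0.192], [0.772, -0.335, -0.54], [-0.573, -0.0, -0.819]]
ft_force: [0.1, -0.1, 0.3]
gripper_width: 54.4
finger_force: 0.0
clock: 14.3
tcp_pos: [551.1, -305.2, 70.8]
tcp_rot: [[0.274, 0.942, -0.192], [0.772, -0.334, -0.54], [-0.573, 0.0, -0.82]]
ft_force: [-0.6, 0.5, -3.0]
gripper_width: 33.0
finger_force: 30.0
```

Tall is held. Retreat from under the channel, then rise and cross to above the pan.

```bash
python3 -m creep '[{"dx":0.3,"dy":0,"dz":-0.21,"rx":0,"ry":0,"rz":0},{"dx":0.72,"dy":0,"dz":-0.5,"rx":0,"ry":0,"rz":0}]'
python3 -m creep '[{"dx":0.17,"dy":-0.15,"dz":-0.4,"rx":0,"ry":0,"rz":0},{"dx":0.34,"dy":-0.3,"dz":-0.77,"rx":0,"ry":0,"rz":0}]' >/dev/null
python3 -m creep '[{"dx":0.17,"dy":-0.15,"dz":-0.4,"rx":0,"ry":0,"rz":0},{"dx":0.34,"dy":-0.3,"dz":-0.77,"rx":0,"ry":0,"rz":0}]' >/dev/null
python3 -m creep '[{"dx":0.17,"dy":-0.15,"dz":-0.4,"rx":0,"ry":0,"rz":0},{"dx":0.34,"dy":-0.3,"dz":-0.77,"rx":0,"ry":0,"rz":0}]' >/dev/null
python3 -m creep '[{"dx":0.17,"dy":-0.15,"dz":-0.4,"rx":0,"ry":0,"rz":0},{"dx":0.34,"dy":-0.3,"dz":-0.77,"rx":0,"ry":0,"rz":0},{"dx":0.34,"dy":-0.3,"dz":-0.77,"rx":0,"ry":0,"rz":0},{"dx":0.34,"dy":-0.3,"dz":-0.77,"rx":0,"ry":0,"rz":0}]'
python3 - <<'E'
from h import *
s=arm.state();R=np.array(s["tcp_rot"]);t=np.array(s["tcp_pos"]);print(s["joint_positions"].round(1),R.round(3).tolist())
im,d,K,W=cap("wrist"); save(im,"w8.png"); np.savez("w8.npz",im=im,d=d,K=K,W=W)
S=cap("scene");save(S[0],"s8.png",(220,100,420,250),4)
P=pts(d,K,W);y=np.array([.215,.977,0]);x=np.array([.977,-.215,0]);o=np.array([572.3,57.6,0])
m=(abs((P-o)@x)<90)&(abs((P-o)@y)<85)&(abs(P[...,2]-118)<6);print("pan",np.median(P[m][:,2]),m.sum())
for z in(158,125):print("to",(R.T@(np.array([560,10,z])-t)/80).round(3))
E
```

```text
clock: 14.55
tcp_pos: [574.2, -239.2, 70.5]
tcp_rot: [[0.275, 0.942, -0.193], [0.772, -0.336, -0.54], [-0.573, -0.0, -0.819]]
ft_force: [1.1, -0.8, -3.2]
gripper_width: 33.2
finger_force: 30.0
clock: 15.8
tcp_pos: [560.9, 9.8, 209.8]
tcp_rot: [[0.273, 0.943, -0.192], [0.772, -0.334, -0.541], [-0.574, -0.0, -0.819]]
ft_force: [-0.1, -1.5, -2.3]
gripper_width: 32.8
finger_force: 30.0
[ 12.1  30.9  84.  -29.3  85.9  39.2] [[0.273, 0.943, -0.192], [0.772, -0.334, -0.541], [-0.574, -0.0, -0.819]]
pan 119.55419946213152 48283
to [ 0.37  -0.011  0.531]
to [ 0.607 -0.011  0.869]
```

View pics/s8.png

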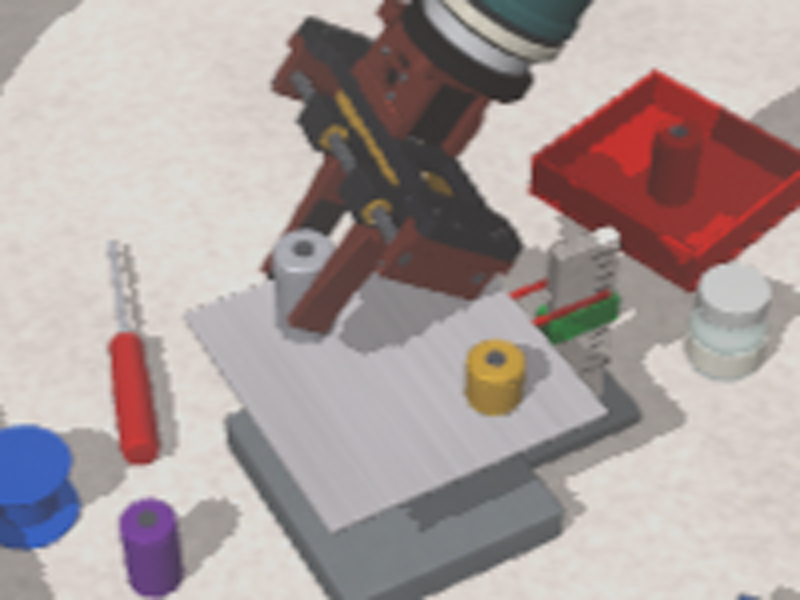

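The tall slug is held upright above the pan (crop (303,285)), and the reject stands in the tray at (675,160). Lower gently until the pan carries the weight.

```bash
python3 -m creep '[{"dx":0.15,"dy":-0.01,"dz":0.22,"rx":0,"ry":0,"rz":0},{"dx":0.29,"dy":-0.01,"dz":0.42,"rx":0,"ry":0,"rz":0},{"dx":0.36,"dy":-0.01,"dz":0.51,"rx":0,"ry":0,"rz":0},{"dx":0.37,"dy":-0.01,"dz":0.53,"rx":0,"ry":0,"rz":0}]'
python3 -m creep '[{"dx":0.02,"dy":0,"dz":0.03,"rx":0,"ry":0,"rz":0},{"dx":0.04,"dy":0,"dz":0.057,"rx":0,"ry":0,"rz":0},{"dx":0.06,"dy":0,"dz":0.086,"rx":0,"ry":0,"rz":0},{"dx":0.08,"dy":0,"dz":0.114,"rx":0,"ry":0,"rz":0},{"dx":0.1,"dy":0,"dz":0.143,"rx":0,"ry":0,"rz":0},{"dx":0.12,"dy":0,"dz":0.171,"rx":0,"ry":0,"rz":0},{"dx":0.14,"dy":0,"dz":0.2,"rx":0,"ry":0,"rz":0},{"dx":0.16,"dy":0,"dz":0.228,"rx":0,"ry":0,"rz":0},{"dx":0.175,"dy":0,"dz":0.25,"rx":0,"ry":0,"rz":0},{"dx":0.19,"dy":0,"dz":0.271,"rx":0,"ry":0,"rz":0},{"dx":0.2,"dy":0,"dz":0.286,"rx":0,"ry":0,"rz":0},{"dx":0.2,"dy":0,"dz":0.286,"rx":0,"ry":0,"rz":0}]'
python3 - <<'E'
from h import *
s=arm.state()
f=[]
for i in range(2):
    f.append(np.array(arm.state()["ft_force"]));im,d,K,W=cap("wrist")
print(np.array(f).round(2)); P=pts(d,K,W);y=np.array([.215,.977,0]);x=np.array([.977,-.215,0]);o=np.array([572.3,57.6,0])
m=(abs((P-o)@x)<90)&(abs((P-o)@y)<85)&(abs(P[...,2]-100)<18);print("pan",np.percentile(P[m][:,2],[25,50,75]),m.sum())
E
```

```text
clock: 16.4
tcp_pos: [559.7, 10.1, 157.2]
tcp_rot: [[0.273, 0.942, -0.194], [0.772, -0.334, -0.541], [-0.574, -0.002, -0.819]]
ft_force: [0.1, -1.1, -2.3]
gripper_width: 33.0
finger_force: 30.0
clock: 17.9
tcp_pos: [560.3, 10.3, 130.5]
tcp_rot: [[0.274, 0.942, -0.192], [0.772, -0.334, -0.54], [-0.573, -0.0, -0.819]]
ft_force: [1.4, 0.0, -1.3]
gripper_width: 33.3
finger_force: 30.0
[[ 1.42  0.01 -1.29]
 [ 1.37  0.43 -0.55]]
pan [94.4781436  94.86492206 95.27334268] 83287
```

```bash
python3 -m creep '[{"dx":0.007,"dy":0,"dz":0.01,"rx":0,"ry":0,"rz":0},{"dx":0.014,"dy":0,"dz":0.02,"rx":0,"ry":0,"rz":0},{"dx":0.014,"dy":0,"dz":0.02,"rx":0,"ry":0,"rz":0}]'
python3 -m creep '[{"dx":0,"dy":0,"dz":0,"rx":0,"ry":0,"rz":0},{"dx":0,"dy":0,"dz":0,"rx":0,"ry":0,"rz":0},{"dx":0,"dy":0,"dz":0,"rx":0,"ry":0,"rz":0},{"dx":0,"dy":0,"dz":0,"rx":0,"ry":0,"rz":0},{"dx":0,"dy":0,"dz":-0.4,"rx":0,"ry":0,"rz":0},{"dx":0,"dy":0,"dz":-1,"rx":0,"ry":0,"rz":0}]' 0.62
python3 -m creep '[{"dx":0,"dy":0,"dz":-0.6,"rx":0,"ry":0,"rz":0},{"dx":0,"dy":0,"dz":-1,"rx":0,"ry":0,"rz":0},{"dx":0,"dy":0,"dz":-1,"rx":0,"ry":0,"rz":0},{"dx":0,"dy":0,"dz":-1,"rx":0,"ry":0,"rz":0},{"dx":0,"dy":0,"dz":-1,"rx":0,"ry":0,"rz":0},{"dx":0,"dy":0,"dz":-1,"rx":0,"ry":0,"rz":0}]'
cat > meas.py <<'E'
from h import *
import sys
y=np.array([.215,.977,0]);x=np.array([.977,-.215,0]);o=np.array([572.3,57.6,0])
for f in("wrist","scene"):
    im,d,K,W=cap(f);P=pts(d,K,W);hsv=cv2.cvtColor(im,cv2.COLOR_RGB2HSV)
    np.savez(f+sys.argv[1]+".npz",im=im,d=d,K=K,W=W)
    save(im,f+sys.argv[1]+".png",None if f=="wrist" else (240,130,400,250),1 if f=="wrist" else 5)
    L=np.stack([(P-o)@x,(P-o)@y-132,P[...,2]],-1)
    near=(abs(L[...,0])<30)&(L[...,1]>-50)&(L[...,1]<30)&(L[...,2]>70)&(L[...,2]<160)
    G=near&(hsv[...,0]>40)&(hsv[...,0]<85)&(hsv[...,1]>90)
    R=near&((hsv[...,0]<8)|(hsv[...,0]>174))&(hsv[...,1]>130)&(L[...,1]<0)
    pan=(abs((P-o)@x)<85)&(abs((P-o)@y)<80)&(abs(P[...,2]-105)<25)
    print(f,"pan",np.percentile(P[pan][:,2],[25,50,75]).round(1),pan.sum())
    for n,m in(("G",G),("R",R)):
        if m.sum()>5: print(n,m.sum(),np.percentile(L[m],[2,10,50,90,98],axis=0).T.round(1).tolist())
E
python3 meas.py 9
```

```text
clock: 18.38
tcp_pos: [560.3, 10.4, 128.6]
tcp_rot: [[0.274, 0.942, -0.192], [0.772, -0.334, -0.54], [-0.573, -0.0, -0.819]]
ft_force: [1.9, -0.0, -0.1]
gripper_width: 33.3
finger_force: 30.0
clock: 19.12
tcp_pos: [574.5, 53.3, 193.9]
tcp_rot: [[0.273, 0.942, -0.195], [0.771, -0.335, -0.541], [-0.575, -0.003, -0.818]]
ft_force: [0.4, 0.1, -0.3]
gripper_width: 54.3
finger_force: 0.0
clock: 19.88
tcp_pos: [590.3, 96.0, 258.7]
tcp_rot: [[0.273, 0.942, -0.194], [0.772, -0.335, -0.541], [-0.574, -0.002, -0.819]]
ft_force: [-0.2, -1.1, 0.0]
gripper_width: 54.0
finger_force: 0.0
wrist pan [89.8 90.2 90.7] 22257
G 118 [[6.7, 7.3, 8.7, 9.6, 9.7], [-24.3, -23.1, -18.1, -12.5, -10.9], [88.3, 94.4, 103.5, 104.5, 105.1]]
R 184 [[12.1, 12.4, 13.9, 15.3, 15.6], [-41.1, -38.8, -27.5, -17.7, -15.9], [86.8, 87.4, 88.6, 89.6, 90.0]]
scene pan [90.3 91.4 92.8] 3346
G 109 [[-3.1, 3.0, 10.4, 12.2, 13.0], [-23.9, -23.1, -6.8, 18.2, 21.6], [87.6, 89.4, 98.0, 104.8, 106.5]]
R 32 [[-11.5, -11.0, 15.0, 17.5, 18.5], [-38.3, -36.8, -24.3, -7.3, -1.1], [83.4, 87.5, 89.0, 91.5, 93.0]]
```

View pics/scene9.png

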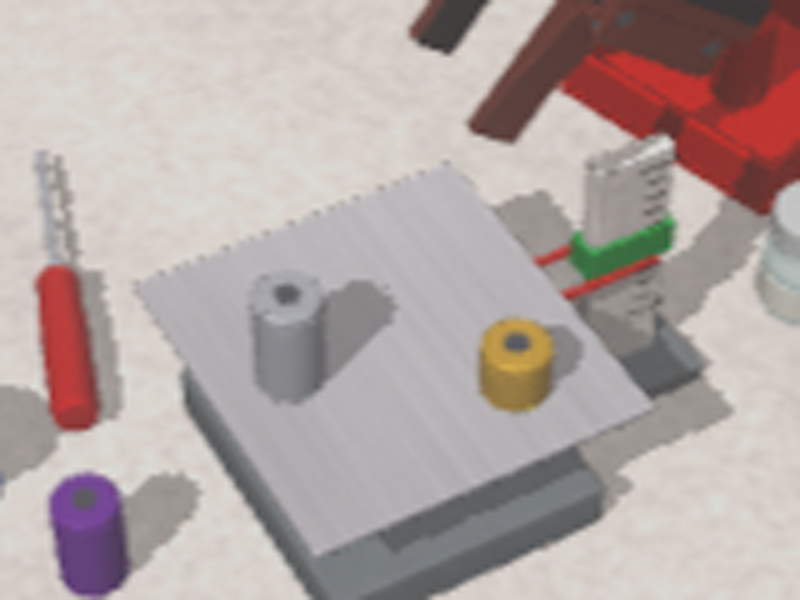

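Tall and keeper stand upright on the pan, at (287,340) and (516,365). The pointer at (615,280) lies at the band's lower edge. I'll check whether the pan is still, measuring again after a wait.

```bash
python3 -m creep '[{"dx":0,"dy":0,"dz":0,"rx":0,"ry":0,"rz":0},{"dx":0,"dy":0,"dz":0,"rx":0,"ry":0,"rz":0},{"dx":0,"dy":0,"dz":0,"rx":0,"ry":0,"rz":0},{"dx":0,"dy":0,"dz":0,"rx":0,"ry":0,"rz":0},{"dx":0,"dy":0,"dz":0,"rx":0,"ry":0,"rz":0},{"dx":0,"dy":0,"dz":0,"rx":0,"ry":0,"rz":0}]' >/dev/null
python3 meas.py 10
python3 - <<'E'
from h import *
N=np.load("scene10.npz");I=N["im"].astype(float)
for u in(360,363,366,369):
    print(u,"G-",(I[168:192,u,1]-I[168:192,u][:,[0,2]].max(-1)).astype(int).tolist())
E
```

```text
wrist pan [89.8 90.2 90.7] 22003
G 118 [[6.6, 7.3, 8.7, 9.6, 9.7], [-24.3, -22.9, -17.0, -11.7, -10.1], [88.2, 95.2, 103.4, 104.5, 105.3]]
R 187 [[12.2, 12.4, 13.9, 15.3, 15.6], [-41.2, -38.7, -26.9, -16.9, -14.8], [86.9, 87.5, 88.5, 89.5, 89.8]]
scene pan [90.2 91.4 92.8] 3330
G 107 [[-3.3, 3.1, 10.1, 12.4, 13.6], [-23.9, -23.0, -7.2, 17.4, 21.8], [87.6, 89.8, 97.9, 104.8, 106.0]]
R 33 [[-12.3, -10.2, 14.9, 17.4, 19.2], [-40.2, -37.3, -24.3, -5.5, -1.6], [81.0, 86.5, 89.4, 91.8, 93.6]]
360 G- [-7, -6, -7, -8, -7, -7, -7, -7, -7, -8, -6, 43, 52, 46, 45, 44, 43, -77, -107, -40, -8, -6, -6, -7]
363 G- [-7, -6, -6, -6, -7, -7, -6, -7, -7, 8, 66, 49, 44, 45, 44, 13, -90, -85, -26, -8, -6, -7, -6, -6]
366 G- [-6, -7, -7, -6, -7, -7, -6, -7, 9, 58, 49, 44, 44, 44, 14, -106, -71, -13, -5, -6, -6, -5, -6, -6]
369 G- [-7, -6, -8, -6, -5, -7, -7, 29, 68, 50, 44, 44, 45, -27, -97, -36, -7, -6, -5, -6, -7, -6, -6, -6]
```

The pan is still at 90.2, and the pointer is roughly 7–8 mm below band centre, which is marginal. I'll pin it down using the existing close wrist views (w2, w3), casting rays onto the clip's front face.

```bash
cat > band.py <<'E'
from h import *
import sys
y=np.array([.215,.977,0]);x=np.array([.977,-.215,0]);o=np.array([572.3,57.6,0])
for f in sys.argv[1:]:
    N=np.load(f+".npz");im,d,K,W=[N[k] for k in("im","d","K","W")]
    P=pts(d,K,W);L=np.stack([(P-o)@x,(P-o)@y-132,P[...,2]],-1)
    s=4;I=cv2.resize(im.astype(np.float32),None,fx=s,fy=s,interpolation=cv2.INTER_LINEAR)
    near=(abs(L[...,0])<30)&(abs(L[...,1])<35)&(L[...,2]>60)&(L[...,2]<150)
    near=cv2.resize(cv2.dilate(near.astype(np.uint8),np.ones((5,5))),None,fx=s,fy=s,interpolation=0)>0
    v,u=np.indices(near.shape);u=(u+.5)/s-.5;v=(v+.5)/s-.5
    r=np.stack([(u-K[0,2])/K[0,0],(v-K[1,2])/K[1,1],np.ones_like(u)],-1)@W[:3,:3].T;c=W[:3,3]
    def onto(off):
        k=(off-(c-o)@x)/(r@x);Q=c+r*k[...,None];return (Q-o)@y-132,Q[...,2]
    G=near&(I[...,1]-np.maximum(I[...,0],I[...,2])>18);R=near&(I[...,0]-I[...,1:].max(-1)>50)
    out=[]
    for n,m,off in(("G",G,9.6),("R",R,13.9)):
        Y,Z=onto(off);e=[]
        for a in range(-16,17,4):
            q=m&(abs(Y-a)<1.5)&(Z>70)&(Z<130)
            if q.sum()>3: e.append((a,*np.percentile(Z[q],[1,50,99]).round(1)))
        print(f,n,[tuple(map(float,t)) for t in e])
E
python3 band.py w2 w3 wrist10 scene0 s5 scene10
```

```text
w2 G [(-16.0, 89.7, 100.7, 110.2), (-12.0, 89.4, 100.7, 110.5), (-8.0, 88.5, 100.3, 110.5), (-4.0, 88.3, 100.3, 110.5), (0.0, 88.3, 100.2, 110.4), (4.0, 88.3, 100.0, 109.9), (8.0, 88.3, 99.8, 109.8), (12.0, 88.5, 100.1, 110.0), (16.0, 87.3, 101.4, 113.7)]
w2 R [(-16.0, 85.5, 91.3, 97.0), (-12.0, 85.6, 91.1, 96.2), (-8.0, 86.8, 91.5, 96.1), (-4.0, 86.8, 91.6, 96.1), (0.0, 86.8, 91.6, 96.1), (4.0, 86.9, 91.7, 96.1), (8.0, 87.0, 91.5, 96.1), (12.0, 87.0, 90.3, 94.6)]
w3 G [(-16.0, 86.3, 91.0, 95.3), (-12.0, 86.5, 91.0, 95.4), (-8.0, 86.6, 91.0, 95.1), (-4.0, 86.3, 91.4, 96.4), (0.0, 86.5, 91.7, 96.7), (4.0, 86.1, 91.7, 96.9), (8.0, 86.3, 91.8, 96.8), (12.0, 86.0, 91.6, 96.6), (16.0, 87.0, 94.0, 117.6)]
w3 R [(-16.0, 112.1, 117.5, 123.0), (-12.0, 112.2, 117.1, 121.5), (-8.0, 113.5, 117.6, 121.5), (-4.0, 113.4, 117.7, 121.7), (0.0, 113.6, 117.8, 121.9), (4.0, 112.8, 117.7, 122.3), (8.0, 112.3, 117.6, 122.9), (12.0, 112.5, 115.7, 120.5)]
wrist10 G [(-16.0, 83.6, 109.0, 129.6), (-12.0, 92.5, 114.3, 129.7), (-8.0, 107.1, 121.1, 130.0), (-4.0, 122.0, 127.0, 129.8)]
wrist10 R [(-16.0, 80.3, 10
[... 829 characters left out ...]
-16.0, 113.9, 117.7, 121.3), (-12.0, 113.8, 117.0, 120.8), (-8.0, 114.5, 117.9, 120.9), (-4.0, 113.9, 117.0, 120.5), (0.0, 114.2, 117.5, 120.4), (4.0, 114.3, 117.9, 121.4), (8.0, 114.3, 117.4, 120.9), (12.0, 114.3, 117.4, 120.8)]
scene10 G [(-16.0, 88.1, 98.2, 108.0), (-12.0, 87.9, 98.2, 108.5), (-8.0, 88.1, 98.5, 108.4), (-4.0, 88.4, 98.5, 108.6), (0.0, 87.4, 97.9, 108.0), (4.0, 88.1, 98.2, 108.5), (8.0, 88.2, 98.5, 108.4), (12.0, 87.9, 97.9, 107.8), (16.0, 86.4, 97.3, 108.3)]
scene10 R [(-16.0, 83.4, 86.9, 90.5), (-12.0, 83.2, 87.0, 90.6), (-8.0, 83.5, 86.8, 90.4), (-4.0, 83.6, 86.9, 90.1), (0.0, 83.5, 86.6, 89.9), (4.0, 84.0, 87.3, 90.5), (8.0, 84.4, 87.2, 89.9), (12.0, 84.4, 87.1, 89.8)]
```

The estimates put the pointer 6.3–7.9 mm below band centre; the limit is 10, or 8.5 with the bar's thickness. One flatter, closer wrist view from the +x side will decide it.

```bash
python3 -m creep '[{"dx":0.4,"dy":0.35,"dz":0,"rx":0,"ry":0,"rz":0},{"dx":0.9,"dy":0.8,"dz":0,"rx":0,"ry":0,"rz":0},{"dx":0.9,"dy":0.8,"dz":0,"rx":0,"ry":0,"rz":0}]'
python3 -m creep '[{"dx":0,"dy":0,"dz":0,"rx":0.0165,"ry":0,"rz":0.0236},{"dx":0,"dy":0,"dz":0,"rx":0.033,"ry":0,"rz":0.0472},{"dx":0,"dy":0,"dz":0,"rx":0.0495,"ry":0,"rz":0.0708},{"dx":0,"dy":0,"dz":0,"rx":0.066,"ry":0,"rz":0.0944},{"dx":0,"dy":0,"dz":0,"rx":0.0825,"ry":0,"rz":0.118},{"dx":0,"dy":0,"dz":0,"rx":0.099,"ry":0,"rz":0.1416},{"dx":0,"dy":0,"dz":0,"rx":0.1155,"ry":0,"rz":0.1652},{"dx":0,"dy":0,"dz":0,"rx":0.132,"ry":0,"rz":0.189},{"dx":0,"dy":0,"dz":0,"rx":0.132,"ry":0,"rz":0.189},{"dx":0,"dy":0,"dz":0,"rx":0.132,"ry":0,"rz":0.189}]'
python3 - <<'E'
from h import *
s=arm.state();R=np.array(s["tcp_rot"]);t=np.array(s["tcp_pos"]);print(s["joint_positions"].round(1))
print("to",(R.T@(np.array([702,165,185])-t)/80).round(3))
E
```

```text
clock: 21.2
tcp_pos: [672.1, 131.5, 214.5]
tcp_rot: [[0.272, 0.943, -0.194], [0.772, -0.334, -0.541], [-0.575, -0.003, -0.818]]
ft_force: [0.5, -0.4, 0.1]
gripper_width: 54.3
finger_force: 0.0
clock: 22.45
tcp_pos: [670.7, 131.2, 219.1]
tcp_rot: [[0.801, -0.213, -0.559], [-0.175, -0.977, 0.122], [-0.572, 0.0, -0.82]]
ft_force: [0.6, 0.4, -0.1]
gripper_width: 54.6
finger_force: 0.0
[  1.2  48.2  47.8   8.7 117.9 105.2]
to [ 0.484 -0.497  0.182]
```

```bash
python3 -m creep '[{"dx":0.24,"dy":-0.25,"dz":0.09,"rx":0,"ry":0,"rz":0},{"dx":0.48,"dy":-0.5,"dz":0.18,"rx":0,"ry":0,"rz":0},{"dx":0.48,"dy":-0.5,"dz":0.18,"rx":0,"ry":0,"rz":0},{"dx":0.48,"dy":-0.5,"dz":0.18,"rx":0,"ry":0,"rz":0}]'
python3 meas.py 11; python3 band.py wrist11 scene11
```

```text
clock: 22.95
tcp_pos: [701.9, 165.5, 185.0]
tcp_rot: [[0.8, -0.214, -0.56], [-0.176, -0.977, 0.122], [-0.573, 0.001, -0.82]]
ft_force: [-0.5, 0.6, -0.3]
gripper_width: 54.1
finger_force: 0.0
wrist pan [89.8 90.2 90.8] 14580
G 756 [[6.5, 8.5, 9.6, 10.4, 10.8], [-24.0, -20.6, -0.2, 19.1, 22.8], [86.6, 88.4, 96.2, 103.4, 104.0]]
R 186 [[-12.4, -10.8, 14.6, 15.9, 16.5], [-41.3, -39.1, -26.9, -6.2, -1.2], [85.9, 86.5, 88.1, 88.9, 89.1]]
scene pan [90.2 91.4 92.8] 3338
G 88 [[-3.9, 1.9, 10.1, 12.2, 12.9], [-24.6, -23.4, -12.5, 7.4, 10.7], [88.1, 90.0, 97.2, 104.7, 106.5]]
R 32 [[-12.6, -11.2, 14.7, 17.0, 17.9], [-39.5, -37.2, -24.5, -8.3, -2.2], [84.0, 86.2, 88.8, 91.3, 92.7]]
wrist11 G [(-16.0, 87.3, 97.0, 106.3), (-12.0, 87.3, 97.0, 106.3), (-8.0, 87.3, 97.2, 106.3), (-4.0, 87.3, 97.0, 106.3), (0.0, 87.3, 97.0, 106.3), (4.0, 87.3, 97.0, 106.3), (8.0, 87.3, 96.7, 105.7), (12.0, 86.4, 96.7, 105.7), (16.0, 84.1, 95.3, 105.7)]
wrist11 R [(-16.0, 83.9, 86.8, 89.6), (-12.0, 84.2, 86.8, 89.6), (-8.0, 84.2, 86.8, 89.3), (-4.0, 84.2, 86.8, 89.3), (0.0, 84.2, 86.8, 89.3), (4.0, 84.2, 86.8, 89.3), (8.0, 84.2, 86.8, 89.3), (12.0, 84.2, 86.8, 89.3)]
scene11 G [(-16.0, 88.1, 98.2, 108.0), (-12.0, 87.9, 98.4, 108.6), (-8.0, 88.1, 98.5, 108.4), (-4.0, 88.3, 98.4, 108.6), (0.0, 87.4, 97.9, 108.0), (4.0, 87.9, 98.1, 108.5), (8.0, 88.0, 97.4, 107.2), (12.0, 87.9, 93.0, 102.5), (16.0, 86.8, 88.3, 90.4)]
scene11 R [(-16.0, 83.0, 86.9, 90.8), (-12.0, 82.8, 87.0, 90.6), (-8.0, 83.1, 86.6, 90.4), (-4.0, 83.1, 86.8, 90.4), (0.0, 83.2, 86.6, 90.1), (4.0, 84.0, 87.5, 90.8), (8.0, 84.3, 87.2, 90.1), (12.0, 84.1, 87.1, 90.2), (16.0, 84.3, 86.1, 87.9)]
```

View pics/wrist11.png

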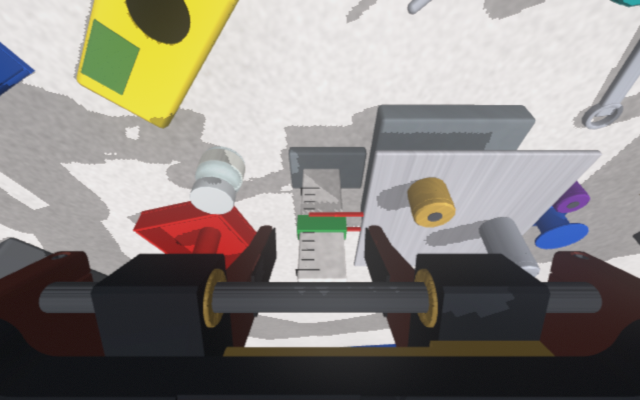

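In this view the band is at (322,226) and the prong at (330,214). Past the prong's end the band's lower edge reads 84.1 and its top ≈103.5; the pointer bar spans about 85.4–88.5. So the bar lies wholly inside the band with the pan still. Everything stands upright and the arm touches nothing, so I'm handing in.

```bash
python3 -c "
from plant import arm
print(arm.finish_job(), arm.state()['clock'])"
```

```text
the job is handed in; nothing more can be done
the job is handed in; nothing more can be done
```

I handed the job in at about 23 s: the red reject is in the tray, and the brass keeper and the tall steel slug stand upright on the still pan with the red pointer inside the green band, though low in it (about 7 mm below centre, lower edge roughly 1.5 mm above the band's bottom).

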